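# Clamp the press bush and hold the bore probe in it

### The job

Clamp the brass bush of the leaf press in the bench chuck: swing the chuck's upright handle anticlockwise (seen from above) until all three jaws grip the bush firmly. Then take the slim long-handled probe out of the wooden rack and lower its steel rod into the bush's bore, tip about half way down, without ever touching the bush or the chuck with it. Finish while still holding the probe there in the gripper, upright, still and centred in the bore, and leave the other things alone.

Things in the scene. Friction and masses are not known exactly. Their poses are not given: they have to be found in the camera images.
- chuck: Bench chuck bolted to the table (position and yaw vary): green flange 156 mm across and 8 mm thick, dark steel body 110 mm across whose flat top, the floor the bush stands on, is 45 mm above the table. Origin on the chuck's axis at table level, z up.
- sleeve (a joint): Angle of the steel ring (120 mm across, 11-35 mm above the table) round the chuck. Grows anticlockwise from above, 0 to 1.8 rad, starts at 0-0.3; 1 rad moves all jaws 6 mm inward. They meet the bush at about 1.15 rad; 0.1-0.15 rad more clamps firmly. Turning free takes about 0.3 N m, clamping 0.7-1.1 (9-13 N at the handle). Friction keeps it, and so the clamp, where it is left.
- handle (a point): Centre of the top of the sleeve's handle: an upright round dark steel pin 14 mm in diameter, top 100 mm above the table, free to pinch or push from 35 to 100 mm up. It stands on a short arm 85 mm from the chuck's axis and goes round it with the sleeve, from the side away from the rack (+y) towards the robot (-x) as the chuck closes.
- jaw0: Smooth polished steel jaw on the chuck's top, 14 mm wide, standing 45 to 80 mm above the table; slides radially along the chuck's own +x direction. Its frame's origin is near the chuck's axis, not on the jaw.
- jaw1: The same, 120 degrees anticlockwise of jaw0.
- jaw2: The same, 240 degrees anticlockwise of jaw0.
- bush: Brass bush, a plain thick tube 60 mm tall, 50 mm outside and 26 mm bore, standing loose on the chuck's floor between the jaws, up to 4 mm off the chuck's axis until the closing jaws centre it. Origin: centre of its underside (45 mm above the table); z along the bore, its top is 105 mm above the table.
- bore_mid (a point): The middle of the bush's bore, on its axis, 30 mm above its underside.
- rack: Fixed wooden block 70 x 160 mm, 60 mm high, with two upright holes 90 mm apart along its length (its y axis), 50 mm deep and 12 mm wide. Origin: centre of its underside. Probe and punch stand in the holes, either way round.
- probe: Bore probe upright in the rack, 175 mm long, 55-110 g: steel rod 10 mm thick for the lowest 80 mm, dark ferrule 16 mm thick from 80 to 92 mm, then a slim straight pale wooden handle 18 mm thick from 92 to 175 mm. Origin: centre of the rod's tip (10 mm above the table in the rack, so the handle's top is 185 mm up); z along the rod up to the handle.
- punch: Not to be used: hand punch in the rack's other hole, with a short, fat, dark wooden mushroom handle up to 38 mm wide, its top 140 mm above the table. Origin at its lower tip.
- mould: Bystander: pale wooden slotted mould 110 x 240 x 43 mm lying on the table beyond the work. Origin: centre of its underside.
- tin: Bystander: plain metal tin 70 mm across and 70 mm tall. Origin: centre of its underside.
Not all that is in view belongs to the job. There is more than one size of the chuck; the job needs the middle-sized.

How it is judged:
By the outcome, as a careful person would: the job done as asked, in the order asked, and still so for the second after the job is handed in, while the arm keeps its last pose, push and grip.
It also fails if it takes over 61 s, if anything falls off the work surface, if the arm or the gripper's body presses on something with over 40 N, if the wrist force passes 120 N, or if a joint passes its speed limit or range.

### The arm

A 6-joint arm with a two-finger parallel gripper is mounted at the origin on the work surface. World frame = base frame: x ahead of the robot, y to its left, z up, the work surface at z = 0. Lengths are in mm, angles in degrees, forces in N, time in s.
With the tool pointing down it reaches from about 325 to 775 mm from the base axis. Payload 9.3 kg.
Tool frame: the origin (TCP) lies on the mounting face of the last link; the fingertips stand 173 mm ahead of it and the grasp point (between the pads) lies 155 mm ahead of it (nose_length is the distance from the TCP to the fingertips, in mm); z points along the fingers, y is the direction in which the jaws open and shut (so a half turn about z gives the same grasp; the last joint's range is limited). The gripper opens to 85 mm and grips with 20 to 120 N. Pads are 22 mm wide; open, the fingers measure 114 mm over their backs; the gripper's body (76 mm by 85 mm) begins 54 mm behind the grasp point. The pads swing forward as they close: fully open they stand 13 mm farther back than shut.
Start: joints at [-8.743, 14.817, 1.232, 76.415, 0, 81.257], TCP at [549.998, -0.004, 404.679] pointing down, gripper open.
Joint ranges: [-174.27, 174.27], [-52.1, 104.24], [-59.71, 78.15], [-110.17, 111.67], [-87.03, 83.33], [-180, 180]. Speed limits (degrees/s): [127.2, 127.2, 159.86, 180, 180, 180].

### API

Orientations are given as a 3x3 rotation matrix whose columns are the frame's x, y, z axes.
In Python, from plant import reach, servo_line, movej, set_gripper, hold, ik, state, snapshot, get_calibration, Unreachable, sign_off, recognise, mark_of, nose_length gives the robot as it stands. The module is installed in compiled form; this text tells all that it offers. Calls block until the motion is done:
- reach(position, orientation): joint-space move of the TCP to a pose.
- servo_line(position, ori=None, v=150): straight line of the TCP; ori=None keeps the orientation; v is the mean speed in mm/s.
- movej(angles): joint-space move.
- set_gripper(opening): finger opening in mm; the grip force is fixed at half the most; returns when the fingers have stopped.
- hold(seconds).
- ik(position, orientation): joint angles nearest the present ones, or None.
- state(): the state.
- snapshot(name): name is "scene" or "side" or "wrist"; returns the picture (384x512x3 uint8, red, green, blue); there is no depth.
- get_calibration(name): a dict with "fx", "fy", "cx", "cy" (pixels), "pose" (4x4, takes a point from camera to world coordinates). Camera axes: x right, y up, looking along -z (the intrinsics and any distortion apply to the point x, -y, -z); pixel columns grow to the right and rows downward; lengths in mm; the calibration is good to about 2 mm. The wrist camera is an equidistant fisheye: a pixel r from the principal point sees the ray r / f radians off the axis. A picture is of the moment at which its call begins: read the wrist's pose just before it. get_calibration takes no time and is no camera call; for the wrist camera it gives the pose at the moment of the call.
A pose or a line that the arm cannot do raises Unreachable and nothing moves.
- sign_off(): hands the job in, once; it reports no verdict.
Trained networks look in the newest picture that a camera, given by its name, has taken for a name from the list of things; names that differ only in an ending like _2 or _b are one class to them, and where a whole thing is asked for, a point or a joint stands for the part that bears it (a point fixed in the world has none). Each returns a list of dicts, best first, with "score" (0 to 1); they miss things now and then, are a little off and sometimes report something else, mostly with a low value. They report only what shows in the picture. A call takes as long as a camera call. They do not tell look-alikes from the thing itself.
- recognise(name, camera): "centre" ([column, row] in pixels, amid what is visible of it).
- mark_of(name, camera): "centre" ([column, row] in pixels: a listed point, or the origin of a listed thing).
The state is a dict: "time": time; "qpos": joint angles; "dq": joint speeds; "joint_torque": joint torques, N m; "eef_pos": TCP position; "ee_rot": TCP orientation; "contact_force": force on the tool from outside, world axes, zero at the start; "moment": the same for the moment, N m; "gripper_width": finger opening in mm.
Only numpy, scipy, OpenCV 4.12 (cv2) and the standard library are available. Lean on these libraries where they do the work, as an engineer would, in place of code of your own. Each camera call takes 0.05 s, during which the arm holds its last target. There are 200 camera calls.

## Working session

There is one attempt and no reset: what is moved stays moved. The work goes in short steps, each a Python script; the robot and the scene stay as the last script left them, time stands still between calls to the robot, and variables do not carry over. Pictures are saved under pics/ and viewed, about 8 in all and at most 12, crops included, and the job is handed in when it is done.

```bash
mkdir -p pics; ls
python3 - <<'E'
from plant import *
import cv2,numpy as np
for c in ["scene","side","wrist"]:
    im=snapshot(c); cv2.imwrite(f"pics/{c}0.png",im[:,:,::-1])
    k=get_calibration(c); print(c,{a:(np.round(np.array(b),3).tolist()) for a,b in k.items()})
    for n in ["chuck","handle","jaw0","bush","bore_mid","rack","probe","punch","tin"]:
        print(n,[(np.round(d["centre"]).tolist(),round(d["score"],2)) for d in mark_of(n,c)[:4]])
s=state();print(s["time"],s["contact_force"],s["gripper_width"])
a=np.hstack([cv2.imread("pics/scene0.png"),cv2.imread("pics/side0.png")]);
E
```

```text
pics
scene {'fx': 395.336, 'fy': 395.336, 'cx': 257.303, 'cy': 193.202, 'pose': [[0.808, -0.421, 0.411, 971.357], [0.589, 0.582, -0.561, -537.145], [-0.003, 0.695, 0.719, 795.031], [0.0, 0.0, 0.0, 1.0]]}
chuck [([196.0, 183.0], 0.83), ([345.0, 159.0], 0.73), ([273.0, 174.0], 0.18)]
handle [([268.0, 142.0], 0.83), ([349.0, 101.0], 0.76)]
jaw0 [([195.0, 178.0], 0.56), ([194.0, 179.0], 0.52), ([272.0, 179.0], 0.5), ([349.0, 145.0], 0.5)]
bush [([270.0, 178.0], 0.79)]
bore_mid [([271.0, 172.0], 0.55)]
rack [([201.0, 264.0], 0.85)]
probe [([184.0, 268.0], 0.76)]
punch [([218.0, 252.0], 0.78)]
tin [([219.0, 356.0], 0.84), ([274.0, 179.0], 0.48)]
side {'fx': 364.396, 'fy': 364.396, 'cx': 252.705, 'cy': 196.368, 'pose': [[0.96, 0.2, -0.196, 413.759], [-0.28, 0.654, -0.703, -557.518], [-0.013, 0.729, 0.684, 641.999], [0.0, 0.0, 0.0, 1.0]]}
chuck [([160.0, 246.0], 0.8), ([229.0, 197.0], 0.68), ([245.0, 137.0], 0.61), ([260.0, 294.0], 0.17)]
handle [([201.0, 160.0], 0.95), ([137.0, 210.0], 0.89), ([214.0, 90.0], 0.67)]
jaw0 [([244.0, 126.0], 0.66), ([156.0, 236.0], 0.65), ([157.0, 236.0], 0.57), ([161.0, 240.0], 0.53)]
bush [([231.0, 182.0], 0.58)]
bore_mid [([232.0, 172.0], 0.65)]
rack [([261.0, 295.0], 0.89)]
probe [([265.0, 315.0], 0.55)]
punch []
tin [([390.0, 338.0], 0.84)]
wrist {'fx': 297.319, 'fy': 297.319, 'cx': 256.315, 'cy': 197.291, 'pose': [[1.0, 0.001, -0.001, 549.541], [-0.0, 0.962, 0.272, 69.029], [0.001, -0.272, 0.962, 374.854], [0.0, 0.0, 0.0, 1.0]]}
chuck [([250.0, 79.0], 0.98), ([118.0, 171.0], 0.71)]
handle [([64.0, 139.0], 0.95), ([182.0, 12.0], 0.79)]
jaw0 [([104.0, 177.0], 0.56)]
bush [([249.0, 293.0], 0.71), ([249.0, 76.0], 0.69)]
bore_mid [([246.0, 68.0], 0.89)]
rack [([249.0, 292.0], 0.57)]
probe []
punch []
tin []
1.5 [ 0.18199867  0.31048843 -0.69382645] 85.27290839795798
```

View pics/scene0.png

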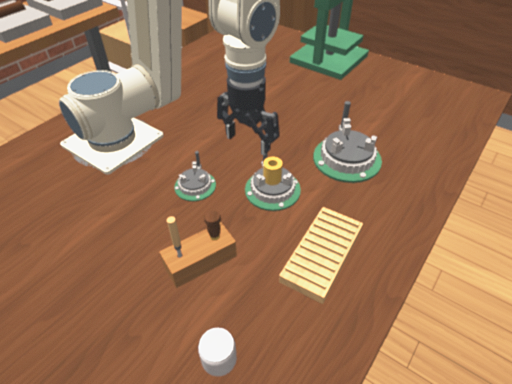

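View pics/side0.png

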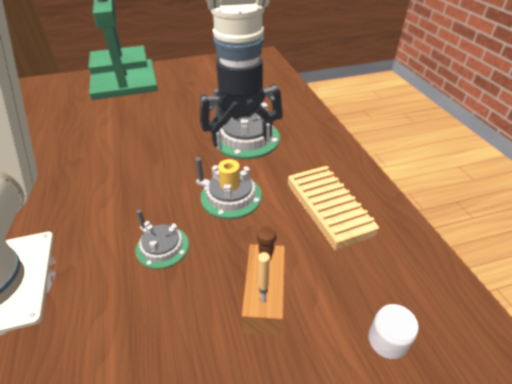

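View pics/wrist0.png

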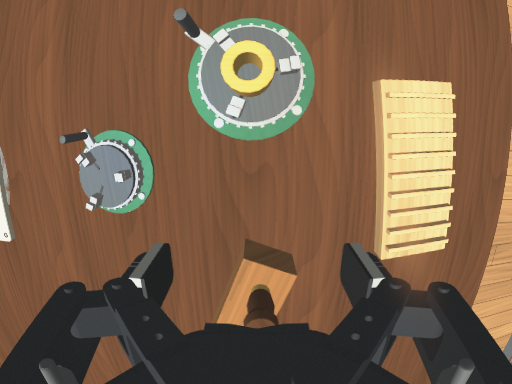

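The chuck with the brass bush is the middle-sized one: axis at wrist (250,79), handle top at wrist (182,12) and side (201,160). The rack holds the pale-handled probe at scene (172,220), and the dark mushroom punch stands at the end nearer the chuck.

```bash
cat > h.py <<'E'
from plant import *
import cv2,numpy as np
from scipy.optimize import least_squares
def ray(c,px,cal=None):
    k=cal or get_calibration(c); P=np.array(k["pose"]); u=(px[0]-k["cx"])/k["fx"]; v=(px[1]-k["cy"])/k["fy"]
    if c=="wrist":
        r=np.hypot(u,v); s=np.sin(r)/max(r,1e-9); d=np.array([u*s,-v*s,-np.cos(r)])
    else: d=np.array([u,-v,-1.])
    d=P[:3,:3]@d; return P[:3,3],d/np.linalg.norm(d)
def atz(c,px,z,cal=None):
    o,d=ray(c,px,cal); return o+d*(z-o[2])/d[2]
def tri(rays):
    A=sum(np.eye(3)-np.outer(d,d) for o,d in rays); b=sum((np.eye(3)-np.outer(d,d))@o for o,d in rays)
    X=np.linalg.solve(A,b); return X,[round(float(np.linalg.norm((np.eye(3)-np.outer(d,d))@(X-o))),1) for o,d in rays]
def down(a):  # tool down, jaw axis y at world angle a deg
    a=np.radians(a); y=np.array([np.cos(a),np.sin(a),0]); z=np.array([0,0,-1.]); return np.column_stack([np.cross(y,z),y,z])
def proj(c,X,cal=None):
    k=cal or get_calibration(c); P=np.array(k["pose"]); p=P[:3,:3].T@(np.asarray(X)-P[:3,3]); x,y,z=p[0],-p[1],-p[2]
    if c=="wrist":
        r=np.hypot(x,y); t=np.arctan2(r,z)/max(r,1e-9); return np.array([k["cx"]+k["fx"]*x*t,k["cy"]+k["fy"]*y*t])
    return np.array([k["cx"]+k["fx"]*x/z,k["cy"]+k["fy"]*y/z])
E
python3 - <<'E'
from h import *
r=np.round
print("chuck",*[r(atz(c,p,0)) for c,p in [("wrist",(250,79)),("side",(229,197)),("scene",(273,174))]])
print("bush top",r(atz("wrist",(248,67),105)),r(atz("side",(229,166),105)),r(atz("scene",(272,162),105)))
print("handle",*[r(atz(c,p,100)) for c,p in [("wrist",(182,12)),("side",(201,160)),("scene",(268,142))]])
print("bore",*[r(atz(c,p,75)) for c,p in [("wrist",(246,68)),("side",(232,172)),("scene",(271,172))]])
print("rack",*[r(atz(c,p,0)) for c,p in [("side",(261,295)),("scene",(201,264))]])
print("probe top",r(atz("scene",(171,219),185)),r(atz("side",(264,256),185)), "punch",r(atz("scene",(212,217),140)),r(atz("side",(266,235),140)),r(atz("scene",(218,252),10)))
print(state()["ee_rot"])
E
```

```text
chuck [542. 115.   0.] [538. 117.   0.] [508. 173.   0.]
bush top [542. 113. 105.] [543. 111. 105.] [541. 116. 105.]
handle [480. 172. 100.] [484. 161. 100.] [481. 183. 100.]
bore [540. 117.  75.] [552. 124.  75.] [543. 109.  75.]
rack [ 533. -180.    0.] [ 546. -186.    0.]
probe top [ 524. -222.  185.] [ 523. -224.  185.] punch [ 559. -143.  140.] [ 552. -147.  140.] [ 562. -140.   10.]
[[ 1.28334367e-05  1.00000000e+00 -1.74836983e-05]
 [ 1.00000000e+00 -1.28337908e-05 -2.02531628e-05]
 [-2.02533872e-05 -1.74834384e-05 -1.00000000e+00]]
```

Run:
```python
from h import *
R0=state()["ee_rot"]; reach([535,50,330],R0)
k=get_calibration("wrist"); im=snapshot("wrist"); cv2.imwrite("pics/w1.png",im[:,:,::-1])
for n,z in [("chuck",0),("handle",100),("bore_mid",75),("bush",45)]+[("jaw%d"%i,45) for i in range(3)]:
    print(n,[(np.round(d["centre"]).tolist(),round(d["score"],2),np.round(atz("wrist",d["centre"],z,k)).tolist()) for d in mark_of(n,"wrist")[:3]])
C=np.array([542,114])
for a in (136,):
  for off in (90,-90):
    for t in (0,35,75):
      p=C+85*np.array([np.cos(np.radians(a+t)),np.sin(np.radians(a+t))]); q=ik([*p,235],down(a+t+off)); print(off,t,None if q is None else np.round(q))
print(state()["time"])
```

```text
chuck [([267.0, 120.0], 0.8, [545.0, 115.0, 0.0]), ([105.0, 224.0], 0.78, [355.0, 2.0, 0.0])]
handle [([36.0, 197.0], 0.94, [344.0, 63.0, 100.0]), ([174.0, 44.0], 0.71, [478.0, 171.0, 100.0])]
bore_mid [([265.0, 122.0], 0.91, [541.0, 114.0, 75.0])]
bush [([264.0, 119.0], 0.67, [541.0, 116.0, 45.0])]
jaw0 [([90.0, 238.0], 0.64, [360.0, 3.0, 45.0])]
jaw1 [([90.0, 238.0], 0.64, [360.0, 3.0, 45.0])]
jaw2 [([90.0, 238.0], 0.64, [360.0, 3.0, 45.0])]
90 0 [  10.   17.  -21.   51.    0. -126.]
90 35 [   5.   14.  -26.   50.    0. -166.]
90 75 [ -2.  14. -26.  50.   0. 147.]
-90 0 [ 10.  17. -21.  51.   0.  54.]
-90 35 [  5.  14. -26.  50.   0.  14.]
-90 75 [ -2.  14. -26.  50.   0. -33.]
2.35
```

View pics/w1.png

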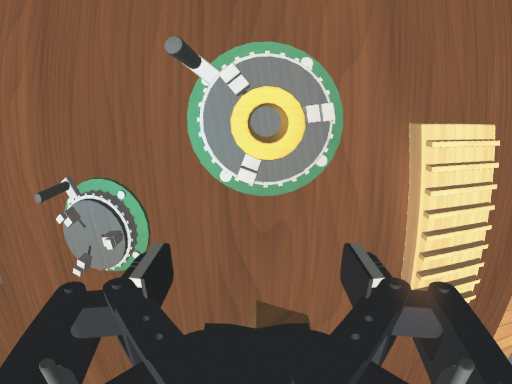

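Chuck centre at about pixel (265,119), i.e. (543,115); handle top at (174,44), i.e. (478,171), so r≈86 mm, which matches the given 85. I'll cage the pin loosely and sweep it anticlockwise while reading the tangential force.

```bash
cat >> h.py <<'E'
C=np.array([543,115.])
def pose(t,z=235,r=85):
    a=np.radians(t); return [C[0]+r*np.cos(a),C[1]+r*np.sin(a),z],down(t-90)
def ft(t):
    a=np.radians(t); F=np.array(state()["contact_force"])-F0; return F[:2]@[-np.sin(a),np.cos(a)],F[:2]@[np.cos(a),np.sin(a)],F[2]
F0=np.zeros(3)
E
python3 - <<'E'
import h; from h import *
t=139.3; p,R=pose(t,300); set_gripper(50); reach(p,R); servo_line(pose(t)[0],v=100)
set_gripper(17); hold(.1); print(state()["gripper_width"],np.round(ft(t),1))
h.F0=np.array(state()["contact_force"])
t0=t; n=0
while t<t0+72:
    t+=4 if n==0 else 2
    p,R=pose(t); servo_line(p,R,v=60); hold(.05); f=ft(t); print(round(t,1),np.round(f,1),end=" | ")
    if -f[0]>6.5: n+=1
    else: n=0
    if n>=2 and -f[0]>9.5: break
    if abs(f[1])>25 or -f[0]>16: break
k=get_calibration("wrist"); cv2.imwrite("pics/w2.png",snapshot("wrist")[:,:,::-1]);cv2.imwrite("pics/side2.png",snapshot("side")[:,:,::-1])
print(t-t0,state()["time"],state()["eef_pos"])
E
```

```text
16.993105084155218 [0.2 0.2 0.2]
143.3 [-0.3 -0.5  0.1] | 147.3 [-1.  -0.4  0.3] | 151.3 [-0.3  0.   0.1] | 155.3 [ 0.   0.3 -0.2] | 159.3 [ 0.2 -0.3  0. ] | 163.3 [ 0.5 -0.1 -0.6] | 167.3 [1.  0.8 0.5] | 171.3 [ 0.  -0.5 -1.3] | 175.3 [ 0.2 -0.5  0.1] | 179.3 [-0.3 -0.7 -0.1] | 183.3 [ 0.5 -0.2  0.3] | 187.3 [ 0.   0.4 -0. ] | 191.3 [-1.4 -0.6 -0.8] | 195.3 [-3.7 -2.1 -0.7] | 199.3 [-10.7  -4.1   0.1] | 201.3 [-16.   -6.    0.3] | 62.0 9.65 [463.37282342  85.81730186 234.9365721 ]
```

Run:
```python
import cv2,numpy as np
a=cv2.imread("pics/w2.png"); b=cv2.imread("pics/side2.png")[90:250,130:300]
cv2.imwrite("pics/v2.png",np.hstack([cv2.resize(a,(420,315)),cv2.resize(b,(335,315))]))
```

```text
(no output)
```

View pics/v2.png

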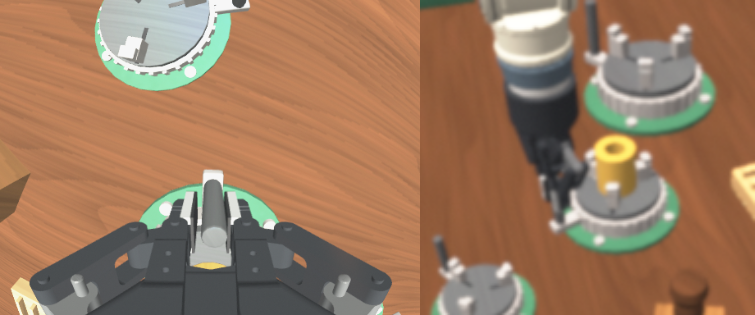

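Pin is in the cage (v2 left, about (212,205)) and the jaws are up against the bush in the side crop. The arm yielded about 1.2° under load, so I'll press a little further, then check that the sleeve stays put when the load is released.

Run:
```python
from h import *
def rep(t):
    e=np.array(state()["eef_pos"][:2])-C; print(t,"act",round(np.degrees(np.arctan2(e[1],e[0]))%360,2),np.round(ft(t),1))
rep(201.3); hold(.3); rep(201.3)
for t in (202.3,203.3):
    p,R=pose(t); servo_line(p,R,v=40); hold(.1); rep(t)
for t in (202,201,200):
    p,R=pose(t); servo_line(p,R,v=40); hold(.1); rep(t)
print(state()["time"])
```

```text
201.3 act 200.13 [-15.8  -5.6  -0.5]
201.3 act 200.12 [-16.   -5.2   0.3]
202.3 act 200.86 [-19.7  -6.9   1.3]
203.3 act 201.69 [-22.5  -7.2   1.7]
202 act 200.63 [-19.4  -5.6   0.7]
201 act 199.82 [-15.5  -5.2   0.4]
200 act 198.96 [-14.6  -3.9   0.4]
11.7
```

Run:
```python
from h import *
def rep(t):
    s=state(); e=np.array(s["eef_pos"][:2])-C; print(t,"act",round(np.degrees(np.arctan2(e[1],e[0]))%360,2),np.round(ft(t),1),round(s["gripper_width"],2))
rep(200)
for t in (199,198,197,196,195,194.5,194):
    p,R=pose(t); servo_line(p,R,v=40); hold(.1); rep(t)
    if abs(ft(t)[0])<1.5: break
print(state()["time"])
```

```text
200 act 198.96 [-14.6  -3.9   0.4] 17.09
199 act 198.12 [-11.7  -3.8   0.4] 16.78
198 act 197.26 [-10.7  -3.9  -0.8] 17.1
197 act 196.37 [-8.9 -3.3  0.3] 16.79
196 act 195.51 [-6.8 -3.  -0.9] 16.93
195 act 194.66 [-5.7 -2.  -0.9] 17.05
194.5 act 194.33 [-4.9 -2.1 -0.9] 16.87
194 act 193.98 [-3.9 -2.1 -0.9] 16.67
14.15
```

Run:
```python
from h import *
t=194
a=[snapshot(c) for c in ("side","wrist","scene")]
cv2.imwrite("pics/side3.png",a[0][:,:,::-1]);cv2.imwrite("pics/w3.png",a[1][:,:,::-1]);cv2.imwrite("pics/scene3.png",a[2][:,:,::-1])
for n in ("handle","chuck","bush","bore_mid"): print(n,[(c,[(np.round(d["centre"]).tolist(),round(d["score"],2)) for d in mark_of(n,c)[:3]]) for c in ("side","wrist","scene")])
w2=cv2.imread("pics/w2.png")[190:350,150:370]; w3=cv2.imread("pics/w3.png")[190:350,150:370]
s2=cv2.imread("pics/side2.png")[140:240,170:280]; s3=cv2.imread("pics/side3.png")[140:240,170:280]
f=lambda x:cv2.resize(x,(400,290),interpolation=cv2.INTER_CUBIC)
cv2.imwrite("pics/v3.png",np.vstack([np.hstack([f(w2),f(w3)]),np.hstack([f(s2),f(s3)])]))
```

```text
handle [('side', [([214.0, 90.0], 0.85), ([136.0, 210.0], 0.59), ([196.0, 178.0], 0.57)]), ('wrist', [([260.0, 289.0], 0.75)]), ('scene', [([349.0, 104.0], 0.87), ([275.0, 176.0], 0.53), ([196.0, 152.0], 0.49)])]
chuck [('side', [([229.0, 195.0], 0.95), ([159.0, 246.0], 0.81), ([245.0, 140.0], 0.62)]), ('wrist', [([163.0, 40.0], 0.97), ([260.0, 310.0], 0.68)]), ('scene', [([196.0, 187.0], 0.87), ([347.0, 160.0], 0.77), ([270.0, 189.0], 0.59)])]
bush [('side', [([233.0, 180.0], 0.74)]), ('wrist', []), ('scene', [([273.0, 181.0], 0.77)])]
bore_mid [('side', [([230.0, 173.0], 0.72)]), ('wrist', []), ('scene', [([272.0, 173.0], 0.69)])]
```

View pics/v3.png

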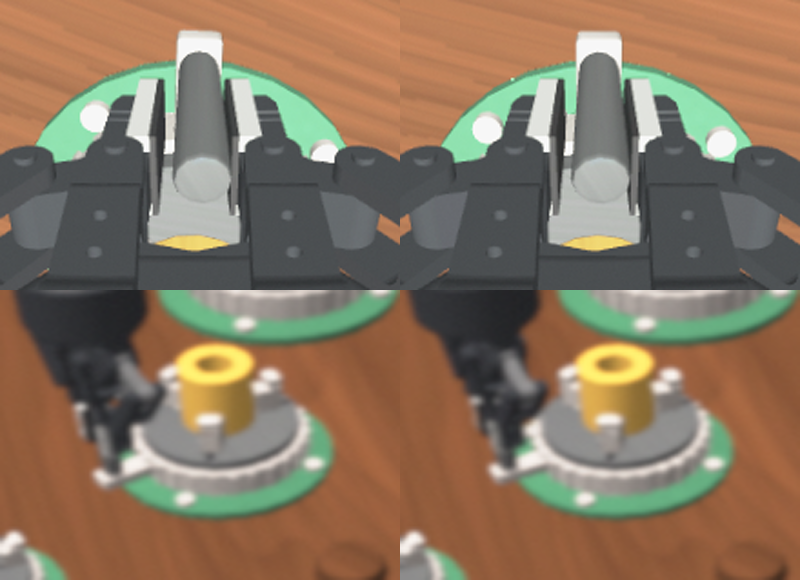

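The pin moved back with the gripper, so I can't tell spring-back from dragging. I'll push forward again, open the fingers there and see where the pin stays.

Run:
```python
from h import *
def rep(t):
    s=state(); e=np.array(s["eef_pos"][:2])-C; print(t,"act",round(np.degrees(np.arctan2(e[1],e[0]))%360,2),np.round(ft(t),1),round(s["gripper_width"],2),np.round(s["moment"],2))
for t in (197,200,202.,203.3):
    p,R=pose(t); servo_line(p,R,v=40); hold(.1); rep(t)
def pin():
    k=get_calibration("wrist"); im=snapshot("wrist"); m=mark_of("handle","wrist"); print([(np.round(atz("wrist",d["centre"],100,k)[:2],1),np.round(d["centre"]),round(d["score"],2)) for d in m[:2]])
    return im
a=pin(); set_gripper(45); hold(.2); rep(t); b=pin()
cv2.imwrite("pics/v4.png",np.hstack([a[190:350,130:380],b[190:350,130:380]])[:,:,::-1])
print(state()["time"])
```

```text
197 act 196.69 [-8.1 -3.6 -0.5] 17.11 [ 1.81 -0.16 -0.05]
200 act 199.32 [-15.   -4.9   0.6] 17.07 [ 2.82 -0.04 -0.  ]
202.0 act 200.98 [-18.   -6.9   0.5] 17.02 [ 3.7   0.11 -0.04]
203.3 act 201.99 [-21.4  -8.4   1.7] 17.34 [ 4.36  0.27 -0.01]
[(array([463.7,  85.7]), array([260., 289.]), 0.84)]
203.3 act 203.27 [-4.6  0.4 -2.6] 45.3 [ 0.7   0.19 -0.  ]
[]
17.1
```

View pics/v4.png

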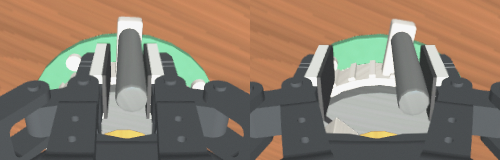

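Run:
```python
from h import *
def rep(t):
    s=state(); e=np.array(s["eef_pos"][:2])-C; print(t,"act",round(np.degrees(np.arctan2(e[1],e[0]))%360,2),np.round(ft(t),1),round(s["gripper_width"],2),np.round(s["moment"],2))
ims=[]
for t in (200,197,194,191):
    p,R=pose(t); servo_line(p,R,v=60); hold(.15); rep(t)
    k=get_calibration("wrist"); ims.append(snapshot("wrist")[190:350,130:380])
    im=ims[-1]; m=mark_of("handle","wrist"); 
    for d in m[:2]:
        e=atz("wrist",d["centre"],100,k)[:2]-C; print("  pin ang",round(np.degrees(np.arctan2(e[1],e[0]))%360,1),round(np.hypot(*e),1),np.round(d["centre"]),round(d["score"],2))
cv2.imwrite("pics/v5.png",np.vstack([np.hstack(ims[:2]),np.hstack(ims[2:])])[:,:,::-1])
print(state()["time"])
```

```text
200 act 200.21 [-0.4  0.3 -0.6] 45.02 [ 0.02  0.08 -0.01]
  pin ang 191.7 85.4 [286. 289.] 0.83
197 act 197.08 [-0.7 -0.4  0.1] 45.12 [-0.04 -0.    0.02]
  pin ang 191.0 84.8 [278. 290.] 0.78
  pin ang 196.4 74.5 [258. 308.] 0.64
194 act 194.08 [ 0.1 -0.3 -0.9] 45.36 [ 0.02 -0.04  0.02]
  pin ang 191.4 85.3 [266. 288.] 0.8
191 act 191.07 [ 0.2 -0.3 -0. ] 44.93 [0.02 0.   0.01]
  pin ang 190.5 85.0 [258. 288.] 0.71
19.1
```

View pics/v5.png

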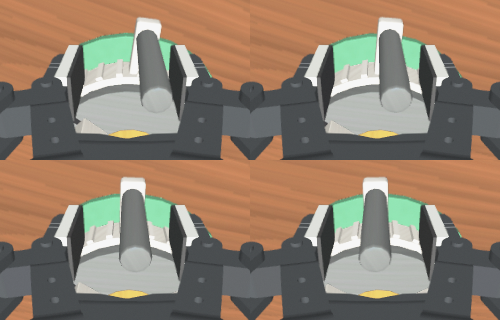

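Run:
```python
from h import *
s=state(); p=s["eef_pos"]; servo_line([p[0],p[1],310],v=200); reach([543,48,310],down(0))
k=get_calibration("wrist"); im=snapshot("wrist"); cv2.imwrite("pics/w6.png",im[:,:,::-1])
for n,z in [("chuck",0),("handle",100),("bore_mid",75),("bush",45)]:
    print(n,[(np.round(d["centre"]).tolist(),round(d["score"],2),np.round(atz("wrist",d["centre"],z,k)).tolist()) for d in mark_of(n,"wrist")[:3]])
cv2.imwrite("pics/v6.png",cv2.resize(im[40:230,160:370],None,fx=2.8,fy=2.8,interpolation=cv2.INTER_CUBIC)[:,:,::-1]); print(state()["time"])
```

```text
chuck [([90.0, 228.0], 0.67, [353.0, 1.0, 0.0]), ([256.0, 116.0], 0.58, [542.0, 117.0, 0.0])]
handle [([19.0, 201.0], 0.62, [350.0, 63.0, 100.0]), ([128.0, 150.0], 0.6, [459.0, 98.0, 100.0])]
bore_mid [([259.0, 114.0], 0.94, [544.0, 118.0, 75.0])]
bush [([258.0, 116.0], 0.98, [543.0, 116.0, 45.0])]
21.35
```

View pics/v6.png

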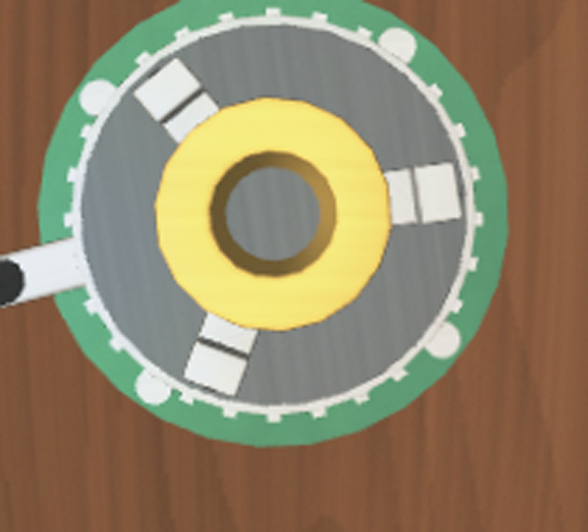

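Jaws look closed on all three sides of the bush, but the pin came to rest at about 191°, so the sleeve sprang back after my overload. I'll push again more gently with a wide cage (so it can't drag the pin back) and see what friction holds.

Run:
```python
from h import *
W=32; lead=np.degrees((W/2-7)/85)
def go(pin,v=40):
    p,R=pose(pin+lead); servo_line(p,R,v=v)
def rep(pin,l=""):
    s=state(); e=np.array(s["eef_pos"][:2])-C; t=pin+lead; print(l,pin,"pinact",round(np.degrees(np.arctan2(e[1],e[0]))%360-lead,2),np.round(ft(t),1)[:2],round(s["gripper_width"],1))
p,R=pose(191+2,310); reach(p,R); set_gripper(W); servo_line(pose(193)[0],v=150)
for pin in (190,194,196,198):
    go(pin); rep(pin,"i"); hold(.15); rep(pin,"h")
hold(.5); rep(pin,"H")
for pin in (197.5,197,196.5,196,195,194,193,192,191):
    go(pin); hold(.1); rep(pin,"b")
    if ft(pin+lead)[0]>-.8: break
print(state()["time"])
```

```text
i 190 pinact 190.09 [0.  0.5] 31.7
h 190 pinact 189.95 [-0.3 -0.3] 32.0
i 194 pinact 193.72 [-5.3 -0.7] 31.8
h 194 pinact 193.69 [-5.1 -0.7] 32.1
i 196 pinact 195.44 [-9.2 -2.1] 31.6
h 196 pinact 195.43 [-9.1 -2. ] 32.1
i 198 pinact 197.17 [-13.   -2.9] 31.9
h 198 pinact 197.15 [-11.6  -3.5] 32.0
H 198 pinact 197.15 [-11.4  -3.1] 32.1
b 197.5 pinact 196.77 [-10.6  -2.8] 32.2
b 197 pinact 196.37 [-9.  -2.1] 31.8
b 196.5 pinact 195.94 [-9.8 -1.4] 31.9
b 196 pinact 195.49 [-8.  -1.6] 32.0
b 195 pinact 194.58 [-6.7 -0.7] 32.3
b 194 pinact 193.7 [-7.2 -0.8] 31.9
b 193 pinact 192.87 [-5.7 -0.4] 31.9
b 192 pinact 192.07 [-1.8  0.3] 32.3
b 191 pinact 191.09 [ 0.  -0.7] 32.1
29.1083
```

Run:
```python
from h import *
W=32; lead=np.degrees((W/2-7)/85)
pin=198.5
p,R=pose(pin+lead); servo_line(p,R,v=60); hold(.1); print(np.round(ft(pin+lead),1))
servo_line([p[0],p[1],290],v=250)
reach([543,52,300],down(0))
k=get_calibration("wrist"); im=snapshot("wrist"); cv2.imwrite("pics/w7.png",im[:,:,::-1])
for n,z in [("handle",100),("bore_mid",75),("bush",45)]:
  for d in mark_of(n,"wrist")[:2]:
    e=atz("wrist",d["centre"],z,k)[:2]-C; print(n,np.round(d["centre"]),np.round(e,1),round(np.degrees(np.arctan2(e[1],e[0]))%360,1))
cv2.imwrite("pics/v7.png",cv2.resize(im[40:230,100:370],None,fx=2.8,fy=2.8,interpolation=cv2.INTER_CUBIC)[:,:,::-1]); print(state()["time"])
```

```text
[-11.9  -4.4   0.2]
handle [123. 157.] [-82.7 -16. ] 191.0
handle [ 11. 205.] [-193.3  -48.2] 194.0
bore_mid [258. 122.] [0.6 1.9] 72.0
bush [256. 122.] [-0.9  0.7] 142.6
31.8083
```

View pics/v7.png

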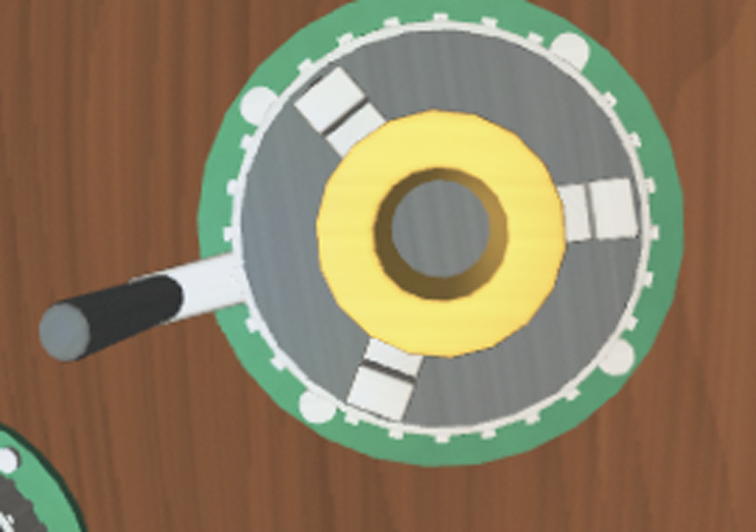

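Pin rests at about 191° again (pixel (123,157)) whatever the push. That is where friction holds it, with all three jaws against the bush and the bush centred. Next: fit the bush axis and grasp the probe.

Run:
```python
from h import *
from scipy.optimize import least_squares
im=cv2.imread("pics/w7.png"); k=get_calibration("wrist"); hsv=cv2.cvtColor(im,cv2.COLOR_BGR2HSV)
m=((hsv[...,0]>18)&(hsv[...,0]<35)&(hsv[...,1]>110)&(hsv[...,2]>190)).astype(np.uint8); m[:,400:]=0; m[200:]=0
cs,hi=cv2.findContours(m,cv2.RETR_CCOMP,cv2.CHAIN_APPROX_NONE); cs=sorted(cs,key=cv2.contourArea)[-2:]
for c in cs:
    P=np.array([atz("wrist",q,105,k)[:2] for q in c[:,0,:].astype(float)])
    s=least_squares(lambda v:np.hypot(*(P-v[:2]).T)-v[2],[543,115,20],loss="soft_l1").x; print("circle",np.round(s,1),len(P))
a=np.radians(67); pr=np.array([523.5,-223]); 
for ang in (-23,157):
    print(ang,[np.round(q) if q is not None else None for q in (ik([*pr,300],down(ang)),ik([*pr,420],down(ang)),ik([543,115,420],down(ang)))])
```

```text
circle [542.8 116.7  13.5] 138
circle [542.9 116.7  24.2] 248
-23 [array([-32.,  19.,  -8.,  63.,   0.,  81.]), array([-32.,  16.,   6.,  79.,   0.,  81.]), array([  3.,  15.,   4.,  79.,   0., 116.])]
157 [array([-32.,  19.,  -8.,  63.,   0., -99.]), array([-32.,  16.,   6.,  79.,   0., -99.]), array([  3.,  15.,   4.,  79.,   0., -64.])]
```

Run:
```python
from h import *
R=down(-23); pr=[523.5,-223]
reach([543,52,400],state()["ee_rot"]); set_gripper(60); reach([*pr,380],R)
k=get_calibration("wrist"); im=snapshot("wrist"); cv2.imwrite("pics/w8.png",im[:,:,::-1])
print([(np.round(d["centre"]),round(d["score"],2)) for d in recognise("probe","wrist")[:2]],"expect top at",proj("wrist",[*pr,185],k))
servo_line([*pr,300],v=150); F=np.array(state()["contact_force"]); set_gripper(0); hold(.2); s=state()
print(s["gripper_width"],np.round(F,1),np.round(s["contact_force"],1),np.round(s["moment"],2),s["eef_pos"],s["time"])
```

```text
[(array([254., 221.]), 0.75)] expect top at [257.10767846 234.08749491]
16.819960136089144 [-0.3  0.9  0.5] [-1.4  0.1  5.2] [0.26 0.49 0.04] [ 523.41238299 -223.01518414  300.83465362] 35.1917
```

Run:
```python
from h import *
p=state()["eef_pos"]; servo_line([p[0],p[1],425],v=150); servo_line([542.9,116.7,425],v=220); hold(.3)
s=state(); print(s["gripper_width"],np.round(s["contact_force"],1),np.round(s["eef_pos"],1),s["time"])
o=[]
for c in ("scene","side"):
    im=snapshot(c); cv2.imwrite(f"pics/{c}9.png",im[:,:,::-1])
    for n in ("probe","bush","bore_mid"): print(c,n,[(np.round(d["centre"],1),round(d["score"],2)) for d in mark_of(n,c)[:2]])
    t=proj(c,[542.9,116.7,135]); print(" expected tip",np.round(t,1),"bore",np.round(proj(c,[542.9,116.7,75]),1),"h1",np.round(proj(c,[542.9,116.7,215]),1))
    x,y=int(t[0]),int(t[1]); o.append(cv2.resize(im[y-55:y+45,x-50:x+50],(400,400),interpolation=cv2.INTER_CUBIC))
cv2.imwrite("pics/v9.png",np.hstack(o)[:,:,::-1])
```

```text
16.629128634286904 [ 0.3 -0.9 -1.1] [543.  116.3 425. ] 38.175
scene probe [(array([273.9, 153.7]), 0.61)]
scene bush [(array([270.5, 178. ]), 0.74)]
scene bore_mid [(array([272.1, 169.9]), 0.8)]
 expected tip [273.1 153.4] bore [272.6 170.5] h1 [274.  128.1]
side probe [(array([226.7, 154.7]), 0.9), (array([229.8, 173.4]), 0.28)]
side bush [(array([232.8, 182. ]), 0.72), (array([228. , 173.1]), 0.63)]
side bore_mid [(array([229.8, 172.4]), 0.97)]
 expected tip [227.6 154.5] bore [229.1 174.4] h1 [225.5 124.7]
```

View pics/v9.png

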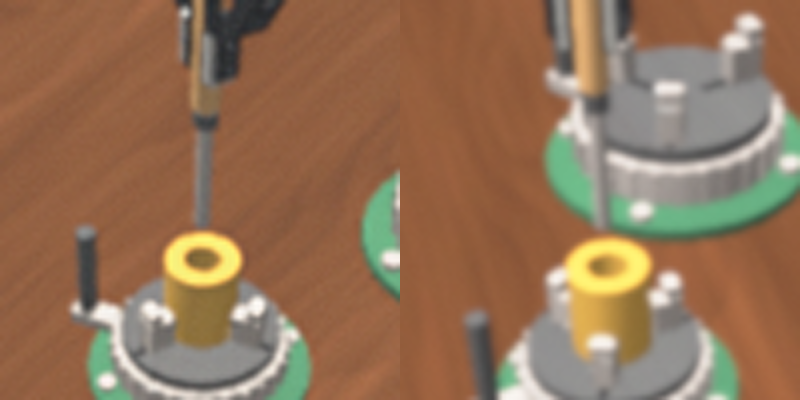

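Run:
```python
from h import *
X0=np.array([542.9,116.7])
J=[];r=[]
for c in ("scene","side"):
    im=cv2.imread(f"pics/{c}9.png"); hsv=cv2.cvtColor(im,cv2.COLOR_BGR2HSV).astype(int)
    b=proj(c,[*X0,105]); x0,y0=np.round(b).astype(int)
    sub=hsv[y0-14:y0+30,x0-16:x0+17]; m=(sub[...,0]>18)&(sub[...,0]<35)&(sub[...,1]>120)&(sub[...,2]>120)
    rows=[(y,np.where(q)[0]) for y,q in enumerate(m) if q.sum()>5]
    cen=[(q.min()+q.max())/2+x0-16 for y,q in rows[1:12]]; print(c,"bush mid cols",np.round(cen,1),"pred top",np.round(b,1),np.round(proj(c,[*X0,85]),1))
    # rod: deviation from wood by saturation
    d=[]
    for z in (145,155,165,175,185,195,205):
        q=proj(c,[*X0,z]); y=int(round(q[1])); xs=np.arange(int(q[0])-7,int(q[0])+9); row=hsv[y,xs]
        w=np.clip(110-row[:,1],0,None)*(1 if True else 0); d.append((z,round(float((w*xs).sum()/max(w.sum(),1)-q[0]),2),int(w.sum())))
    print("  rod col - pred",d)
    print("  px per mm dx,dy",[np.round((proj(c,[X0[0]+e[0],X0[1]+e[1],135])-proj(c,[*X0,135])),2) for e in ((1,0),(0,1))])
```

```text
scene bush mid cols [273.5 273.5 273.  273.5 273.  273.  273.  273.  273.  273.  273. ] pred top [272.8 162.1] [272.7 167.8]
  rod col - pred [(145, -0.13, 317), (155, -0.14, 331), (165, -0.21, 336), (175, -0.09, 312), (185, -0.21, 324), (195, -0.31, 322), (205, -0.11, 308)]
  px per mm dx,dy [array([0.32, 0.15]), array([ 0.22, -0.2 ])]
side bush mid cols [228.5 229.  229.  228.5 228.5 228.  229.  229.  229.  228.5 228. ] pred top [228.4 164.7] [228.9 171.2]
  rod col - pred [(145, 0.88, 737), (155, 2.56, 1038), (165, 2.03, 995), (175, 1.04, 1248), (185, 0.79, 1427), (195, 0.79, 1553), (205, 0.04, 1532)]
  px per mm dx,dy [array([ 0.42, -0.08]), array([-0.1 , -0.25])]
```

Rod hangs upright over the bore: tip at (202,228) above mouth (203,260) in scene, (601,228) above (608,265) in side. It sits about 1.5 mm towards -x, so I'll correct that and lower.

Run:
```python
from h import *
X=[544.4,117.0]
servo_line([*X,425],v=30); hold(.2); s=state(); F=np.array(s["contact_force"]); print(np.round(s["eef_pos"],1))
for z in (395,380,365.8):
    servo_line([*X,z],v=40); hold(.15); d=np.array(state()["contact_force"])-F; print(z,np.round(d,1))
    if np.linalg.norm(d)>4: print("STOP"); break
hold(.3); s=state(); print(np.round(s["eef_pos"],1),s["gripper_width"],np.round(s["contact_force"]-F,1),s["time"])
o=[]
for c in ("scene","side"):
    im=snapshot(c); cv2.imwrite(f"pics/{c}10.png",im[:,:,::-1])
    for n in ("probe","bore_mid"): print(c,n,[(np.round(d["centre"],1),round(d["score"],2)) for d in mark_of(n,c)[:2]])
    x,y=np.round(proj(c,[542.9,116.7,110])).astype(int); o.append(cv2.resize(im[y-30:y+20,x-25:x+25],(400,400),interpolation=cv2.INTER_CUBIC))
cv2.imwrite("pics/v10.png",np.hstack(o)[:,:,::-1])
```

```text
[544.4 117.  425. ]
395 [ 1.  -1.2 -0.6]
380 [-0.4  0.5  0.3]
365.8 [ 0.7 -0.5  0.4]
[544.4 117.  365.9] 16.068040344779696 [-0.1  0.1 -0.6] 41.7083
scene probe [(array([269.6, 171.3]), 0.74)]
scene bore_mid [(array([272.4, 171.8]), 0.62)]
side probe [(array([231.1, 177.9]), 0.67)]
side bore_mid [(array([232.6, 173.9]), 0.89)]
```

View pics/v10.png

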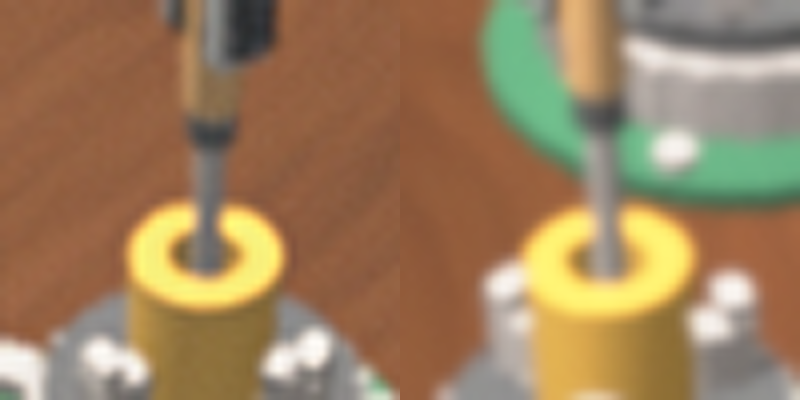

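The rod is centred in the bore mouth: (207,250) against bore centre (206,255) in scene, (605,260) against (608,258) in side. The force change while lowering stayed within noise, so I'm handing in.

```bash
python3 -c "
from plant import *
sign_off(); s=state(); print(s['time'],s['gripper_width'])"
```

```text
the job is handed in; nothing more can be done
the job is handed in; nothing more can be done
```

I handed the job in at about 42 s with the probe held in the bore, but I could not confirm that the bush is firmly clamped.

**Chuck:** I swung the middle-sized chuck's handle anticlockwise until the jaws met the bush, then pressed on to 12–22 N at the handle. That is at or above the stated clamping effort, and the 22 N peak was more than needed. Each time I let go, the handle sprang back several degrees to the same place, about 52° (0.9 rad) from where it started. This does not match the description that friction keeps the sleeve where it is left. From above, all three jaws sat against the bush, and it was centred at about (542.9, 116.7). I did not test the grip by pulling on the bush, so the remaining clamp may be weaker than intended.

**Probe:** I took it from the rack and moved it 1.5 mm in x after comparing two camera views. I then lowered it to a computed tip height of about 75 mm, half way down the bore.

**Last checks:**
- **Contact:** the force change while lowering stayed at noise level (1.7 N or less), so there was no sign of touching.
- **Centring:** both views show the rod within about 1 mm of the bore centre.
- **Disagreement:** the recognition network put the hidden probe tip 2–4 pixels from the bore's middle, which I put down to the tip being out of sight.
- **Grip:** the gripper opening read 16.1 mm on the 18 mm handle, drifting down from 16.8 mm. I did not look into this.

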